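# Thread the tool rest back onto the lathe bed and set it to the bowl

## Robot

A 7-joint arm with a two-finger parallel gripper is mounted at the origin on the work surface. World frame = base frame: x ahead of the robot, y to its left, z up, the work surface at z = 0. Lengths are in m, angles in rad, forces in N, time in s.
With the tool pointing down it reaches from about 0.425 to 0.925 m from the base axis. Payload 6.8 kg.
Tool frame: the origin (TCP) lies midway between the tips of the shut fingers; the grasp point (between the pads) lies 19 mm behind it (bot.pinch_z is the distance from the TCP to the grasp point, in m); z points along the fingers, y is the line along which they close (so a half turn about z gives the same grasp; the last joint's range is limited). The gripper opens to 85 mm and grips with 20 to 120 N. Pads are 22 mm wide; open, the fingers measure 114 mm over their backs; the gripper's body (76 mm by 85 mm) begins 54 mm behind the grasp point. The pads swing forward as they close: fully open they stand 13 mm farther back than shut.
Start: joints at [-1.275, 0.477, 0.022, 1.555, -0.011, 1.109, -0.083], TCP at [0.265, 0.621, 0.231] pointing down, gripper open.
Joint ranges: [-2.96, 2.96], [-0.34, 2.1], [-1.41, 1.46], [0.24, 2.44], [-1.37, 4.51], [0.17, 1.92], [-2.96, 2.96]. Speed limits (rad/s): [2.39, 2.39, 3.14, 3.14, 3.14, 3.14, 3.14].

## Interface

Orientations are given as a unit quaternion [w, x, y, z].
In Python, from station import bot, imaging gives the robot as it stands. The module is installed in compiled form; this text tells all that it offers.
- The arm moves only by the tool carry_out, never from a script. Its argument "targets" is a list of rows, each a list of 5 numbers: the shift along the tool's x, y, z in cm, then the turn about the tool's z in degrees, then the opening, from -1 (shut) to 1 (fully open). In form: [[x, y, z, yaw, gripper], ...]. A call has 1 to 12 rows; each row shifts and turns the commanded pose from where the row before left it, along the tool's axes as they then stand; what a row does not reach is not made up. A row lasts 1/10 s, in which the tool goes at most 50 mm and 8.59 degrees, less where a joint would pass 70% of its speed; a pose out of reach is approached as far as the arm can. A call is refused whole if a number of a shift passes 5 or a number of a turn 8.59, either way. A call with a gripper value outside its range is refused whole. The fingers move at their own pace and stop on an object; "force" is the grip in N (left out, the last holds). Time passes only in rows, so rows that do not move let the fingers close. It gives the time, the measured TCP pose, the force, the opening and the grip force at its end, in the units of the state.
- bot.get_obs(): the state, without advancing time (a new reading comes with each control period).
- imaging.read_camera(name): name is "side" or "top"; returns the picture (384x512x3 uint8, red, green, blue); there is no depth.
- imaging.calibration(name): a dict with "fx", "fy", "cx", "cy" (pixels), "extrinsics" (4x4, takes a point from world to camera coordinates). Camera axes: x right, y up, looking along -z (the intrinsics and any distortion apply to the point x, -y, -z); pixel columns grow to the right and rows downward; lengths in m; the calibration is good to about 2 mm. A picture is of the moment at which its call begins. calibration takes no time and is no camera call.
- bot.hand_in(): hands the job in; it is judged then, once.
The state is a dict: "t": time; "q": joint angles; "joint_vel": joint speeds; "joint_torque": joint torques, N m; "eef_pos": TCP position; "tool_rot": TCP orientation; "contact_force": force on the tool from outside, world axes, zero at the start; "torque": the same for the moment, N m; "gripper_width": opening from 0.0 (shut) to 1.0 (fully open); "grasp_force": force on a finger pad.
Only numpy, scipy, OpenCV 4.12 (cv2) and the standard library are available. Lean on these libraries where they do the work, as an engineer would, in place of code of your own. Each camera call takes 0.05 s, during which the arm holds its last target. There are 200 camera calls.

## Task

Put the lathe's tool rest back: carry the banjo to the open tail end of the bed, thread its clamp plate under the two ways (the plate may hang twisted on its bolt, so feel its tongue into the gap, do not force it), and slide it along until the rest stands square across the mouth of the bowl, about 10 mm clear of the rim. Leave it sitting flat on the ways and let go; do not knock the bowl or its chuck, and leave the wax jar, chuck key and gouge where they lie.

Things in the scene. Friction and masses are not known exactly. Their poses are not given: they have to be found in the camera images.
- bed_end (a point): Open tail end of the lathe bed (fixed, red casting, two steel ways): point midway between the ways, level with their flat tops (105 mm above the bench), in the end face. y runs along the bed to the headstock and bowl, x across it away from the robot, z up.
- bed: The lathe bed, 680 mm long, 104 mm wide; origin on the bench under point bed_end, same axes. Each way is 34 mm wide and 18 mm thick. The gap between them is 36 mm wide, open below and at the tail end; under the ways is a free channel 84 mm wide between the red side walls, over 50 mm deep.
- banjo: Banjo with tool rest, a loose piece of 0.65 to 0.95 kg, first standing on its clamp plate on the bench. Origin: on the clamp bolt's axis in the flat underside (seat face) of the red base, which must lie on the ways. Axes as the bed's once mounted: bar along x, bowl on the +y side. Base x -70 to 75, y -44 to 44, z 0 to 28 mm; nut to z 42; post (20 mm thick) in a 42 mm socket at x -45.
- plate (a point): On the bolt's axis, level with the upper face of the clamp plate, a disc 66 mm across, 10 mm thick, 20 mm under the seat face (2 mm play on the ways). On it a tongue 33 mm wide, 56 mm long, 14 mm tall, corner radius 6, must run in the gap. Plate and tongue swivel stiffly on the bolt (0.25 Nm), out of sight; the tongue starts up to 45 degrees out of line with the banjo's y axis, either way.
- rest (a point): Centre of the tool rest bar: dark steel, 160 mm long (x), 14 mm thick (y), 26 mm tall, flat upright sides; to be gripped from above across its thickness. It lies 45 mm towards -x of the banjo's origin and 111 mm above the seat face. Axes as the banjo's.
- balance (a point): Point in the bar's mid section over the piece's centre of mass, 34 mm towards +x from point rest. Gripped elsewhere, the piece may sag in the fingers. Tip: the base's front edge reaches 11 mm past the plate, so it can be laid on the ways by touch; if the tongue blocks at the gap, turn the banjo on its bolt until it slips in, then square up again.
- rim (a point): Centre of the bowl's mouth, in the plane of its rim, 127 mm above the ways; bowl 150 mm outside diameter, 84 mm deep, axis along the bed, y pointing into it. On the mounted banjo, point rest is 45 mm to the robot's side of this axis and 16 mm lower; the bar's outer 50 mm stand clear of the rim, and only there do fingers fit beside the bar close to the bowl.
- headstock: Fixed red headstock; origin midway between the ways, level with their tops, straight under the plane of the bowl's rim, y along the bed away from the tail end. Casting: y 157 to 373 mm, up to 222 mm above the ways.
- bowl: The wooden bowl and the steel chuck that holds it, fixed on the headstock; origin and axes as the headstock's. Not to be bumped.
- wax_jar: Jar of wax, 60 mm across, 60 mm tall, on the bench near the bed's tail end, far side; origin under its centre. Leave alone.
- chuck_key: Steel T-handled chuck key, 102 by 93 mm, 14 mm tall, on the bench between robot and bed; origin under the middle of its handle bar, shaft to +y. Leave alone.
- gouge: Bowl gouge, dark turned handle, 410 mm long along y, 30 mm thick, on the bench between robot and bed; origin on the bench under its brass ferrule, steel to +y. Leave alone.
Mind the look-alikes: they are no part of the job. Leave any turquoise look-alike of the banjo alone.

How it is judged:
On the way:
1. the banjo is threaded onto the tail end: seat face down on the ways, clamp plate under them (y of banjo in the frame of bed_end above 0.035 m and x of banjo in the frame of bed_end between -0.005 and 0.005 m and z of banjo in the frame of bed_end between -0.003 and 0.004 m and angle between banjo's own z axis and vertical below 0.06 rad), for 0.1 s.
At the end, for the whole second after the job is handed in: The banjo rests flat on the ways (seat face within 2 mm of their tops, tilt under 0.03 rad, clamp plate beneath them), at rest, the bar square across the bed within 0.1 rad, and the bar's bowl-side face 4 to 17 mm from the plane of the bowl's rim (bar centre 11 to 24 mm before it) (y of rest in the frame of rim between -0.024 and -0.011 m and angle between the x axis of banjo and the x axis of bed_end, either way round below 0.1 rad and x of banjo in the frame of bed_end between -0.005 and 0.005 m and z of banjo in the frame of bed_end between -0.002 and 0.002 m and angle between banjo's own z axis and vertical below 0.03 rad and linear speed of banjo below 0.01 m/s); the robot touches nothing.
It fails at once if the banjo is forced: pressed on the bed with over 120 N (contact force between banjo and bed above 120 N).
It fails at once if the bowl or its chuck is bumped by anything (over 2 N) (contact force between bowl and anything else above 2 N).
It fails at once if the wax jar is moved by more than 15 mm (distance of wax_jar from where it was at the start of the episode above 0.015 m).
It fails at once if the chuck key is moved by more than 15 mm (distance of chuck_key from where it was at the start of the episode above 0.015 m).
It fails at once if the gouge is moved by more than 15 mm (distance of gouge from where it was at the start of the episode above 0.015 m).
It also fails if it takes over 72 s, if anything falls off the work surface, if the arm or the gripper's body presses on something with over 40 N, if the wrist force passes 120 N, or if a joint passes its speed limit or range.

## Working session

There is one attempt and no reset: what is moved stays moved. The work goes in short steps, Python scripts to look and compute and a tool call to move; the robot and the scene stay as the last step left them, time stands still between calls to the robot, and variables do not carry over. Pictures are saved under pics/ and viewed, at most 10 in all, crops included, and the job is handed in when it is done.

Besides the shell and the picture viewer there is one more tool, called by a JSON object that holds its "op" and its "data", one argument or row to a line. carry_out: Moves the arm, as the interface text tells. Its arguments: {"type":"object","properties":{"targets":{"type":"array"},"force":{"type":"number"}},"required":["targets"]}

```bash
mkdir -p pics; ls
python3 - <<'E'
from station import bot, imaging
import cv2, numpy as np
for n in ["side","top"]:
    im=imaging.read_camera(n); cv2.imwrite(f"pics/{n}0.png",im[:,:,::-1]); c=imaging.calibration(n); print(n,{k:np.round(v,4).tolist() if not isinstance(v,str) else v for k,v in c.items()})
o=bot.get_obs(); print(o); print(bot.pinch_z)
E
```

```text
pics
side {'fx': 349.1172, 'fy': 349.1172, 'cx': 256.083, 'cy': 190.9448, 'extrinsics': [[0.7089, -0.7053, -0.0109, -0.4466], [0.4114, 0.4009, 0.8186, -0.2329], [-0.5729, -0.5847, 0.5743, -0.8443], [0.0, 0.0, 0.0, 1.0]]}
top {'fx': 394.6317, 'fy': 394.6317, 'cx': 257.5331, 'cy': 187.1362, 'extrinsics': [[-0.0251, -0.9997, -0.0007, -0.1832], [0.9971, -0.0251, 0.0719, -0.4861], [-0.0719, 0.0011, 0.9974, -1.0586], [0.0, 0.0, 0.0, 1.0]]}
{'t': 0.1, 'q': array([-1.27513374,  0.47770696,  0.02236564,  1.55634222, -0.01149525,
        1.10929513, -0.0831345 ]), 'joint_vel': array([-0.00099245, -0.00166728,  0.00189749, -0.00346787, -0.0020899 ,
        0.00081026, -0.00123847]), 'joint_torque': array([ 4.73318170e-03, -5.97754633e+01,  1.61385108e+00, -2.81954777e+01,
        1.27912933e-02,  5.04098964e-03,  4.78247415e-06]), 'eef_pos': array([0.2650119 , 0.62022812, 0.23043478]), 'tool_rot': array([-9.74046103e-05,  2.00528708e-01,  9.79687490e-01, -8.05704538e-04]), 'contact_force': array([-0.87554016,  0.41784417, -0.3127887 ]), 'torque': array([0.04331859, 0.01669604, 0.03466447]), 'grasp_force': 0.0, 'gripper_width': 0.9982057970988278}
0.0187
```

View pics/side0.png

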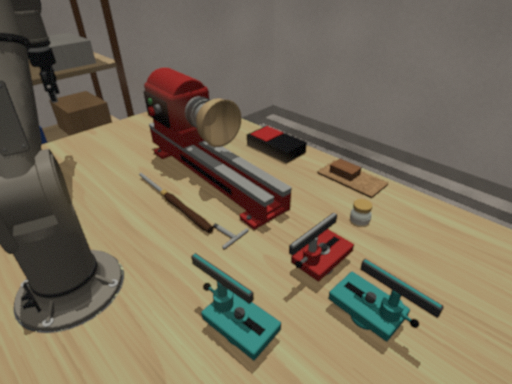

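View pics/top0.png

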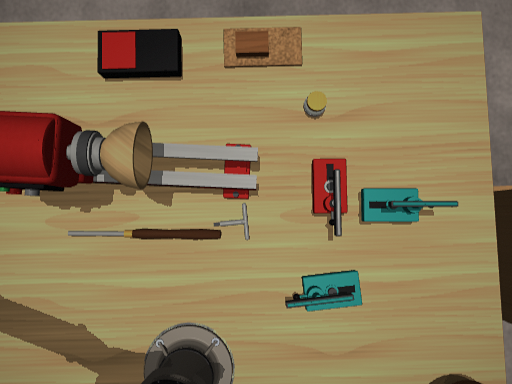

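The side view shows the red banjo at about (322,250), the bed's open end at (265,205) and two turquoise decoys. In the top view the bed end is at (255,167) and the banjo at (330,187), its bar running from (336,165) to (338,235). The jar is at (316,103), the key at (245,222) and the bowl rim at about (148,155).

```bash
cat > h.py <<'E'
import numpy as np, cv2
from station import bot, imaging
def ray(n,px):
    c=imaging.calibration(n); E=np.array(c["extrinsics"]); R,t=E[:3,:3],E[:3,3]
    d=np.array([(px[0]-c["cx"])/c["fx"],-(px[1]-c["cy"])/c["fy"],-1.0])
    return -R.T@t, R.T@d
def plane(n,px,z):
    o,d=ray(n,px); return o+d*(z-o[2])/d[2]
def proj(n,p):
    c=imaging.calibration(n); E=np.array(c["extrinsics"]); q=E[:3,:3]@np.array(p)+E[:3,3]
    return np.array([c["cx"]+c["fx"]*q[0]/-q[2], c["cy"]+c["fy"]*q[1]/q[2]])
E
python3 - <<'E'
import cv2,numpy as np
a=cv2.imread("pics/top0.png")[135:247,215:365]; b=cv2.imread("pics/side0.png")[190:290,235:385]
cv2.imwrite("pics/c_top.png",cv2.resize(a,None,fx=5.3,fy=5.3,interpolation=cv2.INTER_CUBIC))
cv2.imwrite("pics/c_side.png",cv2.resize(b,None,fx=5.3,fy=5.3,interpolation=cv2.INTER_CUBIC))
E
```

```text
(no output)
```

View pics/c_top.png

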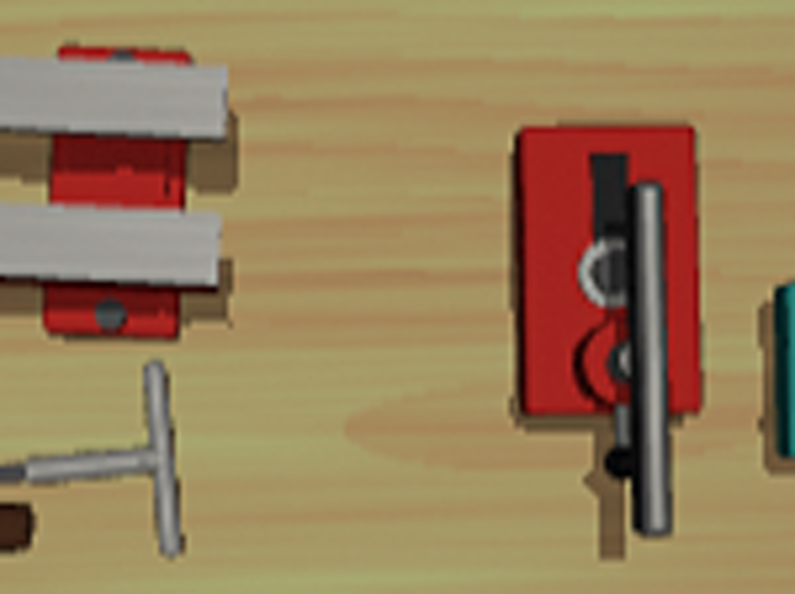

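View pics/c_side.png

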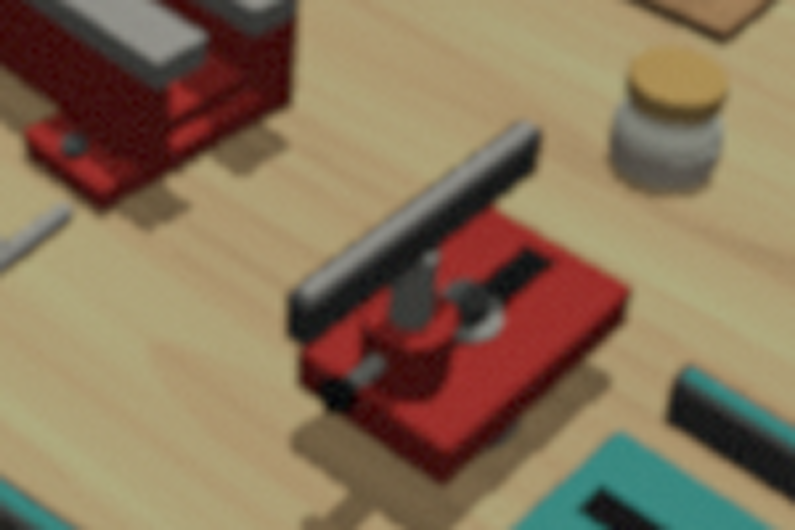

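The crops show the way ends, with the gap's corners near crop (226,137) and (220,213). The banjo base spans (520,127) to (700,412), and the bar's top face runs from (646,183) to (654,533). Next I'll measure these with line fits.

```bash
cat > m.py <<'E'
from h import *
im=cv2.imread("pics/top0.png"); hsv=cv2.cvtColor(im,cv2.COLOR_BGR2HSV).astype(int); g=cv2.cvtColor(im,cv2.COLOR_BGR2GRAY).astype(float)
H,S,V=hsv[...,0],hsv[...,1],hsv[...,2]
def runs(mask):
    n,l,s,c=cv2.connectedComponentsWithStats(mask.astype(np.uint8)); return l,s,c
# ways
way=(S<40)&(V>110); way[:140]=0; way[192:]=0; way[:,:160]=0; way[:,262:]=0
l,s,c=runs(way)
lines=[]
for i in range(1,len(s)):
    if s[i,4]>300:
        ys,xs=np.where(l==i); cols=range(165,252)
        top=[[x,ys[xs==x].min()-.5] for x in cols]; bot_=[[x,ys[xs==x].max()+.5] for x in cols]
        rows=sorted(set(ys)); e=np.median([xs[ys==r].max()+.5 for r in rows])
        print("way",s[i],"end col",e)
        for nm,L in (("top",top),("bot",bot_)):
            P=np.array([plane("top",p,.105) for p in L]); k=np.polyfit(P[:,1],P[:,0],1); r=P[:,0]-np.polyval(k,P[:,1]); 
            print(nm,"x at y=-.35: %.4f slope %.4f rms %.4f"%(np.polyval(k,-.35),k[0],r.std()), "y end %.4f"%plane("top",[e,np.median([q[1] for q in L[-5:]])],.105)[1])
# base top
red=((H<8)|(H>172))&(S>150)&(V>120); red[:,:300]=0; red[:,360:]=0
def crop(u,v): return ((u+.5)/5.3-.5+215,(v+.5)/5.3-.5+135)
for nm,z,L in (("base",.058,[(518,127),(696,127),(702,412),(518,412)]),("bar",.154,[(632,181),(661,181),(671,535),(636,535)]),("ways",.105,[(229,66),(227,137),(222,213),(219,287)])):
    P=np.array([plane("top",crop(*q),z)[:2] for q in L]); print(nm,P.round(4).tolist(),P.mean(0).round(4))
ys,xs=np.where(red); print("red bbox",xs.min(),xs.max(),ys.min(),ys.max())
E
python3 m.py
```

```text
way [ 164  143   94   18 1221] end col 257.5
top x at y=-.35: 0.5650 slope 0.0705 rms 0.0009 y end -0.1977
bot x at y=-.35: 0.5317 slope 0.0711 rms 0.0007 y end -0.1969
way [ 162  171   95   18 1243] end col 255.5
top x at y=-.35: 0.4937 slope 0.0743 rms 0.0008 y end -0.1910
bot x at y=-.35: 0.4607 slope 0.0730 rms 0.0008 y end -0.1902
base [[0.5503, -0.3417], [0.5481, -0.4302], [0.4066, -0.4274], [0.4089, -0.3367]] [ 0.4785 -0.384 ]
bar [[0.5109, -0.3785], [0.5106, -0.3915], [0.3521, -0.3896], [0.3525, -0.3741]] [ 0.4316 -0.3834]
ways [[0.5764, -0.1985], [0.5424, -0.1967], [0.5062, -0.1934], [0.4711, -0.1912]] [ 0.524 -0.195]
red bbox 314 346 159 212
```

Run:
```python
import cv2,numpy as np
a=cv2.imread("pics/top0.png")[112:197,95:165]; b=cv2.imread("pics/side0.png")[88:158,180:250]
f=lambda i:cv2.resize(i,None,fx=5.6,fy=5.6,interpolation=cv2.INTER_CUBIC)
a,b=f(a),f(b); b=cv2.copyMakeBorder(b,0,a.shape[0]-b.shape[0],0,0,cv2.BORDER_CONSTANT)
cv2.imwrite("pics/c_bowl.png",np.hstack([a,b])); print(a.shape)
```

```text
(476, 392, 3)
```

View pics/c_bowl.png

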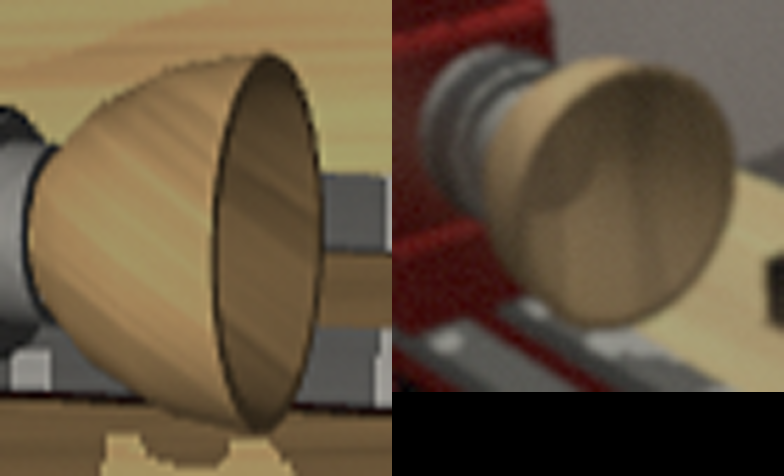

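{"op": "carry_out", "data": {
  "targets": [
    [0,0,-5,-7.2,1],
    [0,0,-5,-7.2,1],
    [0,0,-5,-7.4,1],
    [0,0,-5,0,1],
    [-3.4,-5,0,0,1],
    [-3.4,-5,0,0,1],
    [-3.4,-5,0,0,1],
    [-3.4,-5,0,0,1],
    [-3.4,-5,0,0,1],
    [-3.4,-5,0,0,1],
    [0,-5,0,0,1],
    [0,-5,0,0,1]
  ],
  "force": 80
}}

```text
t: 1.3
eef_pos: [0.4261, 0.2664, 0.4305]
tool_rot: [-0.0, 0.012, 1.0, -0.0]
contact_force: [0.3, -0.4, 0.0]
gripper_width: 0.995
grasp_force: 0.0
```

In the bowl crop the rim ellipse runs from (266,54) to (262,434) with its left and right extremes at (214,245) and (322,240). The arm is high and clear, so I'll continue to above the bar.

{"op": "carry_out", "data": {
  "targets": [
    [-0.3,-5,0,0,1],
    [-0.3,-5,0,0,1],
    [-0.3,-5,0,0,1],
    [-0.3,-5,0,0,1],
    [-0.3,-5,0,0,1],
    [-0.3,-5,0,0,1],
    [-0.3,-5,0,0,1],
    [-0.3,-5,0,0,1],
    [-0.3,-5,0,0,1],
    [-0.3,-5,2,0,1],
    [0,-5,5,0,1],
    [0,-5,5,0,1]
  ]
}}

```text
t: 2.5
eef_pos: [0.4421, -0.2997, 0.3414]
tool_rot: [0.001, 0.012, 1.0, -0.0]
contact_force: [0.6, 0.9, 0.0]
gripper_width: 1.003
grasp_force: 0.0
```

Run:
```python
from h import *
T=lambda u,v:((u+.5)/5.6-.5+95,(v+.5)/5.6-.5+112)
yb=np.array([.072,1])/np.hypot(.072,1); xb=np.array([yb[1],-yb[0]]); E0=np.array([.524,-.195])
for nm,p,z in (("far",T(266,54),.232),("near",T(262,434),.232),("top",T(214,245),.307),("bot",T(322,240),.157)):
    P=plane("top",p,z); d=P[:2]-E0; print(nm,P.round(4),"bed x %.4f y %.4f"%(d@xb,d@yb))
# side view: rim extremes: intersect bed plane y=const, check with top rim point
Sd=lambda u,v:((u-392+.5)/5.6-.5+180,(v+.5)/5.6-.5+88)
for nm,p in (("top",Sd(655,62)),("bottom",Sd(590,328)),("right",Sd(737,175)),("left",Sd(487,215))):
    o,d=ray("side",p)
    for yy in (.24,.25,.26):
        s=(yy-(o[:2]-E0)@yb)/(d[:2]@yb); P=o+s*d; print(nm,yy,"bed x %.4f z %.4f r %.4f"%((P[:2]-E0)@xb,P[2],np.hypot((P[:2]-E0)@xb,P[2]-.232)))
print(bot.get_obs()["eef_pos"])
```

```text
far [0.6182 0.0561 0.232 ] bed x 0.0759 y 0.2572
near [0.468  0.0582 0.232 ] bed x -0.0740 y 0.2486
top [0.5306 0.0531 0.307 ] bed x -0.0112 y 0.2479
bot [0.5558 0.0544 0.157 ] bed x 0.0139 y 0.2510
top 0.24 bed x 0.0160 z 0.3098 r 0.0794
top 0.25 bed x 0.0231 z 0.3053 r 0.0768
top 0.26 bed x 0.0303 z 0.3008 r 0.0751
bottom 0.24 bed x -0.0379 z 0.1746 r 0.0688
bottom 0.25 bed x -0.0315 z 0.1684 r 0.0710
bottom 0.26 bed x -0.0250 z 0.1622 r 0.0741
right 0.24 bed x 0.0668 z 0.2327 r 0.0668
right 0.25 bed x 0.0746 z 0.2272 r 0.0748
right 0.26 bed x 0.0824 z 0.2217 r 0.0830
left 0.24 bed x -0.0931 z 0.2577 r 0.0966
left 0.25 bed x -0.0874 z 0.2525 r 0.0897
left 0.26 bed x -0.0816 z 0.2474 r 0.0830
[ 0.44209257 -0.2997356   0.34135548]
```

{"op": "carry_out", "data": {
  "targets": [
    [0,-2,3,0,1],
    [0,0,0,0,1],
    [0,0,0,0,1]
  ]
}}

```text
t: 2.8
eef_pos: [0.4414, -0.3178, 0.3117]
tool_rot: [-0.001, 0.012, 1.0, 0.0]
contact_force: [0.4, -0.6, 0.7]
gripper_width: 1.001
grasp_force: 0.0
```

{"op": "carry_out", "data": {
  "targets": [
    [-1.3,-3.3,0,0,1],
    [-1.3,-3.3,0,0,1],
    [0,0,4.5,0,1],
    [0,0,4.5,0,1],
    [0,0,4.5,0,1],
    [0,0,3.5,0,1],
    [0,0,2,0,1],
    [0,0,0,0,1]
  ],
  "force": 80
}}

```text
t: 3.6
eef_pos: [0.4669, -0.382, 0.1207]
tool_rot: [-0.001, 0.01, 1.0, 0.001]
contact_force: [-0.2, 1.0, -0.3]
gripper_width: 1.0
grasp_force: 0.0
```

Run:
```python
from h import *
im=imaging.read_camera("top")[:,:,::-1]; cv2.imwrite("pics/top1.png",im)
ims=imaging.read_camera("side")[:,:,::-1]; 
p=bot.get_obs()["eef_pos"]; print(p, proj("top",p),proj("side",p))
a=cv2.resize(im[140:250,270:370],None,fx=4,fy=4,interpolation=cv2.INTER_CUBIC); b=cv2.resize(ims[180:290,270:370],None,fx=4,fy=4,interpolation=cv2.INTER_CUBIC)
cv2.imwrite("pics/g1.png",np.hstack([a,b]))
```

```text
[ 0.46794451 -0.38421594  0.12372705] [334.49167357 187.54467287] [322.22357806 230.76071513]
```

View pics/g1.png

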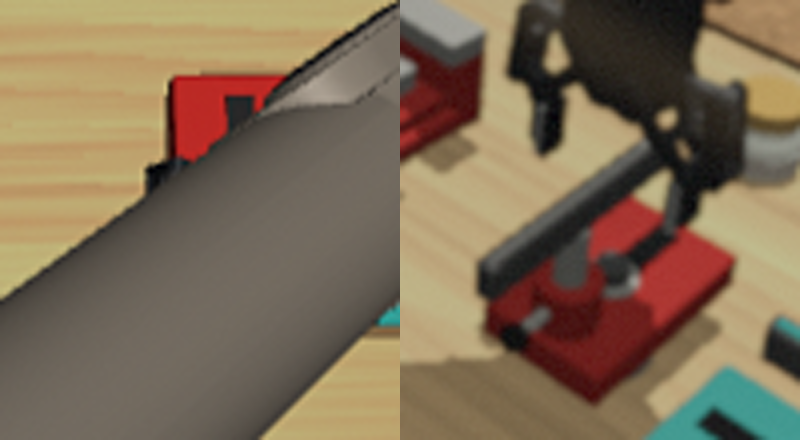

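The open fingers straddle the bar near its balance point, the left one at (545,110) and the right at (690,180) in the view. I'll close and lift.

{"op": "carry_out", "data": {
  "targets": [
    [0,0,0,0,-1],
    [0,0,0,0,-1],
    [0,0,0,0,-1],
    [0,0,0,0,-1],
    [0,0,0,0,-1],
    [0,0,0,0,-1],
    [0,0,-0.5,0,-1],
    [0,0,-1,0,-1],
    [0,0,-2,0,-1],
    [0,0,-3,0,-1],
    [0,0,-3,0,-1],
    [0,0,0,0,-1]
  ],
  "force": 100
}}

```text
t: 4.9
eef_pos: [0.4677, -0.3862, 0.2209]
tool_rot: [0.003, 0.012, 1.0, -0.002]
contact_force: [0.4, -1.6, -7.6]
gripper_width: 0.146
grasp_force: 98.1
```

{"op": "carry_out", "data": {
  "targets": [
    [0,0,-2,0,-1],
    [0,0,-4,0,-1],
    [0,0,-5,0,-1],
    [0,0,-5,0,-1],
    [0,0,-5,0,-1],
    [0,0,-5,0,-1],
    [0,0,-4,0,-1],
    [0,0,-2,0,-1],
    [0,0,0,0,-1],
    [0,0,0,0,-1]
  ]
}}

```text
t: 5.9
eef_pos: [0.4661, -0.3841, 0.5345]
tool_rot: [-0.001, 0.012, 1.0, 0.001]
contact_force: [-0.1, -0.6, -8.8]
gripper_width: 0.144
grasp_force: 98.7
```

Run:
```python
from h import *
a=np.mean([imaging.read_camera("side")[:,:,::-1].astype(float) for _ in range(4)],0).astype(np.uint8)
cv2.imwrite("pics/side2.png",a)
o=bot.get_obs(); p=o["eef_pos"]; print(p,o["contact_force"],o["torque"],o["tool_rot"])
q=proj("side",p+[0,0,-.1]).astype(int); print(q)
x0,y0=max(q[0]-65,0),max(q[1]-45,0); print(x0,y0)
c=a[y0:y0+90,x0:x0+130].astype(float); c=np.clip((c/255)**.6*255,0,255).astype(np.uint8)
cv2.imwrite("pics/tongue.png",cv2.resize(c,None,fx=6,fy=6,interpolation=cv2.INTER_CUBIC))
```

```text
[ 0.46611034 -0.38393018  0.53489511] [-0.08798009 -0.14926399 -7.33419164] [-0.0117551   0.00694498  0.03916579] [-0.00140933  0.01156141  0.99993158  0.00108731]
[338 102]
273 57
```

View pics/tongue.png

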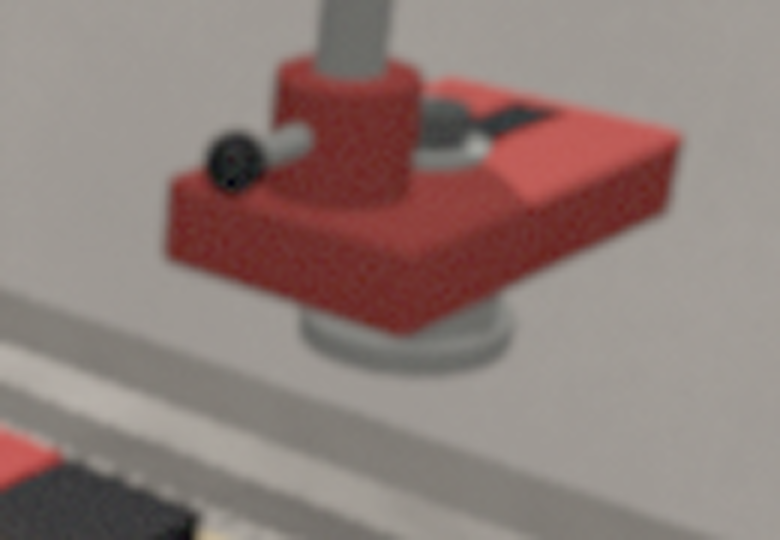

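The lifted piece shows the plate disc at (407,340) and the tongue peeking out up to (500,310), but the base corner hides the rest. I'll go higher and turn the banjo's flat side towards the camera at several yaws.

{"op": "carry_out", "data": {
  "targets": [
    [0,0,-3,8.5,-1],
    [0,0,-4,8.5,-1],
    [0,0,-3,8.5,-1],
    [0,0,-2,8.5,-1],
    [0,0,0,0,-1],
    [0,0,0,0,-1]
  ]
}}

```text
t: 6.7
eef_pos: [0.4652, -0.3859, 0.6381]
tool_rot: [-0.001, 0.269, 0.963, 0.002]
contact_force: [-0.2, -0.4, -7.9]
gripper_width: 0.143
grasp_force: 98.9
```

```bash
cat > snap.py <<'E'
from h import *; import sys
a=np.mean([imaging.read_camera("side")[:,:,::-1].astype(float) for _ in range(3)],0).astype(np.uint8)
cv2.imwrite(sys.argv[1],a); o=bot.get_obs(); p=o["eef_pos"]; w,x,y,z=o["tool_rot"]
print(p,"tool y yaw %.2f"%np.degrees(-np.arctan2(2*x*y,2*y*y-1)),o["contact_force"],o["q"].round(2), proj("side",p+[0,0,-.112]))
E
python3 snap.py pics/y1.png
```

```text
[ 0.46489866 -0.38621523  0.63834757] tool y yaw -31.33 [-0.11508762  0.34622402 -7.87275309] [ 0.2   0.32  0.64  0.96 -0.2   1.92  1.77] [345.73695442  50.48557562]
```

{"op": "carry_out", "data": {
  "targets": [
    [0,0,0,8.5,-1],
    [0,0,0,8.5,-1],
    [0,0,0,8,-1],
    [0,0,0,0,-1],
    [0,0,0,0,-1]
  ]
}}

```text
t: 7.35
eef_pos: [0.4656, -0.3856, 0.6389]
tool_rot: [-0.001, 0.47, 0.883, 0.001]
contact_force: [1.1, -0.9, -8.7]
gripper_width: 0.146
grasp_force: 98.9
```

```bash
python3 snap.py pics/y2.png
```

```text
[ 0.46567507 -0.38557699  0.63907771] tool y yaw -56.12 [-0.29248175  0.56012601 -7.73588438] [ 0.2   0.32  0.64  0.96 -0.2   1.92  1.34] [345.73092096  49.87919073]
```

{"op": "carry_out", "data": {
  "targets": [
    [0,0,0,8.5,-1],
    [0,0,0,8.5,-1],
    [0,0,0,8,-1],
    [0,0,0,0,-1],
    [0,0,0,0,-1]
  ]
}}

```text
t: 8.0
eef_pos: [0.4656, -0.3857, 0.6392]
tool_rot: [-0.001, 0.649, 0.76, 0.001]
contact_force: [0.7, 0.4, -8.1]
gripper_width: 0.144
grasp_force: 98.9
```

```bash
python3 snap.py pics/y3.png
python3 - <<'E'
import cv2,numpy as np
L=[]
for i in (1,2,3):
    c=cv2.imread(f"pics/y{i}.png")[20:105,300:380].astype(float); c=((c/255)**.6*255).astype(np.uint8)
    L.append(cv2.resize(c,(266,283),interpolation=cv2.INTER_CUBIC))
cv2.imwrite("pics/mont.png",np.hstack(L))
E
```

```text
[ 0.46565228 -0.38562843  0.63918329] tool y yaw -81.10 [ 0.03326327 -0.60842186 -7.49415252] [ 0.19  0.32  0.65  0.96 -0.2   1.92  0.9 ] [345.75824928  49.82027492]
```

View pics/mont.png

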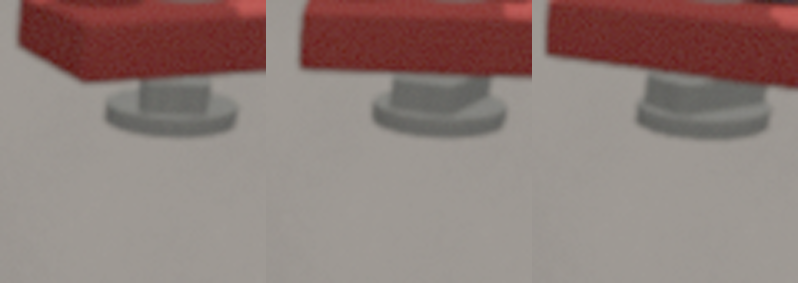

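The views show the tongue nearly end-on in the first (yaw -31°), with its long face opening to the right at yaws -56° and -81°. From the widths, the tongue sits about -26° from the banjo's y axis. With the banjo at yaw of about +22°, it lines up with the gap.

{"op": "carry_out", "data": {
  "targets": [
    [0,0,2,-8.55,-1],
    [0,0,2.5,-8.55,-1],
    [0,0,2.5,-8.55,-1],
    [0,0,2.5,-8.55,-1],
    [0,0,2.5,-8.55,-1],
    [0,0,2.5,-8.55,-1],
    [0,0,2.5,-8.55,-1],
    [0,0,2.5,-8.55,-1],
    [0,0,2.5,-8.55,-1],
    [0,0,2.5,-8.55,-1],
    [0,0,2.5,-8.55,-1],
    [0,0,2,-8.55,-1]
  ]
}}

```text
t: 9.35
eef_pos: [0.465, -0.3848, 0.3475]
tool_rot: [-0.001, -0.189, 0.982, 0.002]
contact_force: [0.1, -0.0, -6.6]
gripper_width: 0.145
grasp_force: 98.9
```

```bash
cat > st.py <<'E'
from h import *; import sys
o=bot.get_obs(); p=o["eef_pos"]; w,x,y,z=o["tool_rot"]
from scipy.spatial.transform import Rotation as Ro
R=Ro.from_quat([x,y,z,w]).as_matrix(); psi=np.arctan2(-R[0,1],R[1,1])
bx=np.array([np.cos(psi),np.sin(psi)]); B=p[:2]+float(sys.argv[3] if len(sys.argv)>3 else .0105)*bx
yb=np.array([.072,1])/np.hypot(.072,1); xb=np.array([yb[1],-yb[0]]); d=B-[.524,-.195]
print("t",o["t"],"p",p.round(4),"psi %.2f"%np.degrees(psi),"tilt",R[:2,2].round(4),"bolt bed x %.4f y %.4f"%(d@xb,d@yb),"F bed x %.1f y %.1f z %.1f"%(o["contact_force"][:2]@xb,o["contact_force"][:2]@yb,o["contact_force"][2]),"Tz %.2f"%o["torque"][2],"q6,7",o["q"][5:].round(2))
if len(sys.argv)>2:
    e=np.array([float(sys.argv[1]),float(sys.argv[2])])-[d@xb,d@yb]; W=e[0]*xb+e[1]*yb
    print("tool shift cm",(R[:2,:2].T@W*100).round(2))
print("1cm bed y in tool:",(R[:2,:2].T@yb).round(3))
E
python3 st.py 0 -.040
```

```text
t 9.35 p [ 0.465  -0.3848  0.3475] psi 21.81 tilt [-0.0017  0.0028] bolt bed x -0.0357 y -0.1889 F bed x 0.1 y -0.0 z -6.6 Tz -0.01 q6,7 [1.28 2.63]
tool shift cm [-9.72 11.83]
1cm bed y in tool: [-0.437  0.899]
```

{"op": "carry_out", "data": {
  "targets": [
    [-1,1.2,0.5,0,-1],
    [-1.8,2.2,1,0,-1],
    [-2,2.4,1.5,0,-1],
    [-2,2.4,1.5,0,-1],
    [-1.7,2.1,1.5,0,-1],
    [-1.2,1.5,1.5,0,-1],
    [0,0,2,0,-1],
    [0,0,2,0,-1],
    [0,0,1,0,-1],
    [0,0,0,0,-1],
    [0,0,0,0,-1]
  ]
}}

```text
t: 10.45
eef_pos: [0.5135, -0.2399, 0.2254]
tool_rot: [0.001, -0.185, 0.983, 0.001]
contact_force: [0.8, -0.5, -6.6]
gripper_width: 0.148
grasp_force: 99.0
```

```bash
python3 - <<'E'
from h import *
for n in("side","top"):
    a=np.mean([imaging.read_camera(n)[:,:,::-1].astype(float) for _ in range(2)],0).astype(np.uint8); cv2.imwrite(f"pics/e_{n}.png",a)
a=cv2.imread("pics/e_side.png")[140:265,215:345]; b=cv2.imread("pics/e_top.png")[120:245,200:330]
f=lambda i:cv2.resize(i,None,fx=3,fy=3,interpolation=cv2.INTER_CUBIC)
cv2.imwrite("pics/entry.png",np.hstack([f(a),f(b)]))
E
python3 st.py 0 -.04
```

```text
t 10.65 p [ 0.5135 -0.2399  0.2256] psi 21.34 tilt [0.0016 0.0014] bolt bed x 0.0023 y -0.0410 F bed x 0.3 y 0.7 z -8.2 Tz -0.04 q6,7 [1.   2.35]
tool shift cm [0.16 0.19]
1cm bed y in tool: [-0.43   0.903]
```

View pics/entry.png

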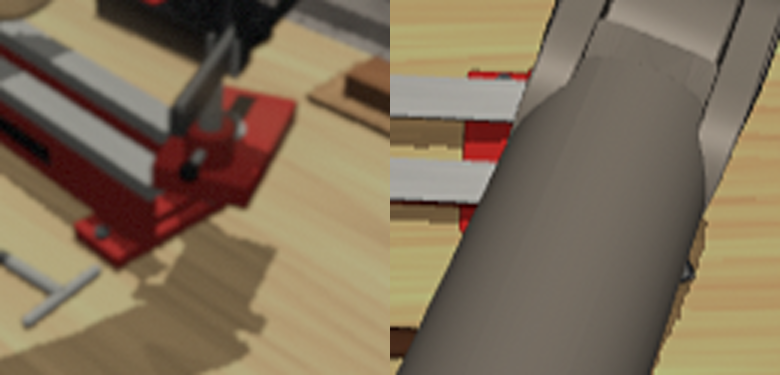

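The side crop shows the banjo hovering just off the tail end at about (225,150), clear of the key and the jar. Now I'll lower it by touch.

{"op": "carry_out", "data": {
  "targets": [
    [0.16,0.19,0.8,0,-1],
    [0,0,0.8,0,-1],
    [0,0,0.4,0,-1],
    [0,0,0.2,0,-1],
    [0,0,0,0,-1],
    [0,0,0,0,-1]
  ]
}}

```text
t: 11.25
eef_pos: [0.5108, -0.2385, 0.2026]
tool_rot: [0.0, -0.185, 0.983, 0.001]
contact_force: [0.3, 0.3, -8.0]
gripper_width: 0.149
grasp_force: 98.9
```

{"op": "carry_out", "data": {
  "targets": [
    [0,0,0.1,0,-1],
    [0,0,0.1,0,-1],
    [0,0,0,0,-1]
  ]
}}

```text
t: 11.55
eef_pos: [0.5107, -0.2384, 0.2005]
tool_rot: [0.0, -0.185, 0.983, 0.001]
contact_force: [0.6, 0.4, -8.6]
gripper_width: 0.147
grasp_force: 98.9
```

{"op": "carry_out", "data": {
  "targets": [
    [0,0,0.1,0,-1],
    [0,0,0.1,0,-1],
    [0,0,0,0,-1]
  ]
}}

```text
t: 11.85
eef_pos: [0.5106, -0.2383, 0.1983]
tool_rot: [-0.0, -0.185, 0.983, 0.001]
contact_force: [-0.4, -0.6, -7.9]
gripper_width: 0.146
grasp_force: 98.9
```

{"op": "carry_out", "data": {
  "targets": [
    [0,0,0.1,0,-1],
    [0,0,0,0,-1]
  ]
}}

```text
t: 12.05
eef_pos: [0.5107, -0.2384, 0.1975]
tool_rot: [0.0, -0.185, 0.983, 0.001]
contact_force: [-0.3, 0.2, -9.0]
gripper_width: 0.148
grasp_force: 99.1
```

{"op": "carry_out", "data": {
  "targets": [
    [0,0,0.1,0,-1],
    [0,0,0,0,-1]
  ]
}}

```text
t: 12.25
eef_pos: [0.5108, -0.2388, 0.1972]
tool_rot: [0.0, -0.185, 0.983, 0.001]
contact_force: [-2.1, -1.0, 0.1]
gripper_width: 0.145
grasp_force: 100.1
```

{"op": "carry_out", "data": {
  "targets": [
    [0,0,0.1,0,-1],
    [0,0,0,0,-1]
  ]
}}

```text
t: 12.45
eef_pos: [0.5108, -0.2392, 0.197]
tool_rot: [0.001, -0.185, 0.983, 0.001]
contact_force: [-4.9, -0.9, 6.8]
gripper_width: 0.146
grasp_force: 101.3
```

Contact at TCP z of about 0.197, with a compliance of roughly 8 N/mm. I'll lift it just clear and feed it in.

{"op": "carry_out", "data": {
  "targets": [
    [0,0,-0.25,0,-1],
    [-0.13,0.27,0,0,-1],
    [-0.13,0.27,0,0,-1],
    [-0.13,0.27,0,0,-1],
    [-0.13,0.27,0,0,-1],
    [0,0,0,0,-1]
  ]
}}

```text
t: 13.05
eef_pos: [0.5117, -0.2254, 0.1977]
tool_rot: [-0.0, -0.186, 0.983, 0.001]
contact_force: [-0.1, 0.0, -7.4]
gripper_width: 0.145
grasp_force: 99.1
```

{"op": "carry_out", "data": {
  "targets": [
    [-0.13,0.27,0,0,-1],
    [-0.13,0.27,0,0,-1],
    [0,0,0,0,-1]
  ]
}}

```text
t: 13.35
eef_pos: [0.5122, -0.2198, 0.198]
tool_rot: [0.0, -0.186, 0.983, 0.001]
contact_force: [-0.4, 0.3, -7.0]
gripper_width: 0.146
grasp_force: 99.1
```

```bash
python3 st.py 0 0.04
```

```text
t 13.35 p [ 0.5122 -0.2198  0.198 ] psi 21.40 tilt [-0.0003  0.0023] bolt bed x -0.0005 y -0.0210 F bed x -0.4 y 0.2 z -7.0 Tz 0.00 q6,7 [0.94 2.32]
tool shift cm [-2.67  5.49]
1cm bed y in tool: [-0.431  0.902]
```

{"op": "carry_out", "data": {
  "targets": [
    [-0.13,0.27,0,0,-1],
    [-0.13,0.27,0,0,-1],
    [0,0,0,0,-1]
  ]
}}

```text
t: 13.65
eef_pos: [0.5126, -0.2138, 0.198]
tool_rot: [0.0, -0.186, 0.983, 0.001]
contact_force: [-0.5, -0.1, -8.0]
gripper_width: 0.147
grasp_force: 99.1
```

{"op": "carry_out", "data": {
  "targets": [
    [-0.13,0.27,0,0,-1],
    [-0.13,0.27,0,0,-1],
    [0,0,0,0,-1]
  ]
}}

```text
t: 13.95
eef_pos: [0.5131, -0.2078, 0.198]
tool_rot: [0.0, -0.186, 0.983, 0.001]
contact_force: [0.0, 0.8, -7.6]
gripper_width: 0.149
grasp_force: 99.1
```

```bash
python3 st.py 0 0.04
```

```text
t 13.95 p [ 0.5131 -0.2078  0.198 ] psi 21.40 tilt [-0.0004  0.0024] bolt bed x -0.0005 y -0.0090 F bed x -0.0 y 0.8 z -7.6 Tz 0.04 q6,7 [0.94 2.3 ]
tool shift cm [-2.15  4.4 ]
1cm bed y in tool: [-0.431  0.902]
```

{"op": "carry_out", "data": {
  "targets": [
    [-0.13,0.27,0,0,-1],
    [-0.13,0.27,0,0,-1],
    [-0.13,0.27,0,0,-1],
    [0,0,0,0,-1]
  ]
}}

```text
t: 14.35
eef_pos: [0.5138, -0.1988, 0.198]
tool_rot: [0.0, -0.186, 0.983, 0.001]
contact_force: [0.1, 0.7, -8.3]
gripper_width: 0.15
grasp_force: 99.1
```

{"op": "carry_out", "data": {
  "targets": [
    [-0.13,0.27,0,0,-1],
    [-0.13,0.27,0,0,-1],
    [-0.13,0.27,0,0,-1],
    [-0.13,0.27,0,0,-1],
    [0,0,0,0,-1]
  ]
}}

```text
t: 14.85
eef_pos: [0.5147, -0.1868, 0.1981]
tool_rot: [0.0, -0.186, 0.983, 0.001]
contact_force: [-0.7, 0.5, -7.5]
gripper_width: 0.148
grasp_force: 99.1
```

{"op": "carry_out", "data": {
  "targets": [
    [-0.13,0.27,0,0,-1],
    [-0.13,0.27,0,0,-1],
    [-0.13,0.27,0,0,-1],
    [-0.13,0.27,0,0,-1],
    [0,0,0,0,-1]
  ]
}}

```text
t: 15.35
eef_pos: [0.5156, -0.1749, 0.1981]
tool_rot: [0.0, -0.186, 0.983, 0.001]
contact_force: [-0.6, 0.2, -8.5]
gripper_width: 0.148
grasp_force: 99.1
```

```bash
python3 st.py 0 0.06
```

```text
t 15.35 p [ 0.5156 -0.1749  0.1981] psi 21.41 tilt [-0.0004  0.0023] bolt bed x -0.0004 y 0.0240 F bed x -0.6 y 0.1 z -8.5 Tz 0.02 q6,7 [0.93 2.23]
tool shift cm [-1.58  3.23]
1cm bed y in tool: [-0.431  0.902]
```

{"op": "carry_out", "data": {
  "targets": [
    [-0.13,0.27,0,0,-1],
    [-0.17,0.36,0,0,-1],
    [-0.17,0.36,0,0,-1],
    [-0.17,0.36,0,0,-1],
    [-0.17,0.36,0,0,-1],
    [-0.13,0.27,0,0,-1],
    [0,0,0,0,-1]
  ]
}}

```text
t: 16.05
eef_pos: [0.5171, -0.153, 0.1981]
tool_rot: [0.0, -0.186, 0.983, 0.001]
contact_force: [-0.0, -0.3, -8.3]
gripper_width: 0.151
grasp_force: 99.1
```

{"op": "carry_out", "data": {
  "targets": [
    [0,0.08,0,4,-1],
    [0,0.08,0,4,-1],
    [0,0,0,0,-1]
  ]
}}

```text
t: 16.35
eef_pos: [0.5172, -0.1526, 0.1984]
tool_rot: [0.001, -0.116, 0.993, 0.0]
contact_force: [1.6, -0.0, -8.2]
gripper_width: 0.147
grasp_force: 98.9
```

```bash
python3 st.py 0 0.06
```

```text
t 16.35 p [ 0.5172 -0.1526  0.1984] psi 13.33 tilt [0.0012 0.0011] bolt bed x 0.0002 y 0.0449 F bed x 1.6 y 0.1 z -8.2 Tz 0.07 q6,7 [0.93 2.05]
tool shift cm [-0.44  1.44]
1cm bed y in tool: [-0.3    0.954]
```

{"op": "carry_out", "data": {
  "targets": [
    [0,0.09,0,4.5,-1],
    [0,0.09,0,4.5,-1],
    [0,0,0,0,-1]
  ]
}}

```text
t: 16.65
eef_pos: [0.5168, -0.1509, 0.1984]
tool_rot: [0.001, -0.039, 0.999, 0.001]
contact_force: [2.1, -1.7, -8.3]
gripper_width: 0.145
grasp_force: 98.9
```

```bash
python3 st.py 0 0.06
```

```text
t 16.65 p [ 0.5168 -0.1509  0.1984] psi 4.41 tilt [0.0012 0.0011] bolt bed x 0.0001 y 0.0450 F bed x 2.2 y -1.6 z -8.3 Tz 0.06 q6,7 [0.93 1.9 ]
tool shift cm [-0.22  1.48]
1cm bed y in tool: [-0.148  0.989]
```

{"op": "carry_out", "data": {
  "targets": [
    [0,0.09,0,4.3,-1],
    [0,0.09,0,4.3,-1],
    [0,0,0,0,-1]
  ]
}}

```text
t: 16.95
eef_pos: [0.5168, -0.1491, 0.1984]
tool_rot: [0.001, 0.036, 0.999, 0.001]
contact_force: [3.3, -1.7, -9.3]
gripper_width: 0.146
grasp_force: 99.0
```

```bash
python3 st.py 0 0.06
```

```text
t 16.95 p [ 0.5168 -0.1491  0.1984] psi -4.12 tilt [0.0013 0.0011] bolt bed x 0.0000 y 0.0452 F bed x 3.5 y -1.5 z -9.3 Tz 0.06 q6,7 [0.93 1.76]
tool shift cm [0.   1.48]
1cm bed y in tool: [-0.  1.]
```

Squared up at bolt y of 0.045 in the bed frame with low forces. Now I'll slide along the bed.

{"op": "carry_out", "data": {
  "targets": [
    [0,0.3,0,0,-1],
    [0,0.5,0,0,-1],
    [0,0.5,0,0,-1],
    [0,0.5,0,0,-1],
    [0,0.3,0,0,-1],
    [0,0,0,0,-1]
  ]
}}

```text
t: 17.55
eef_pos: [0.5181, -0.1268, 0.1984]
tool_rot: [0.0, 0.036, 0.999, 0.001]
contact_force: [4.5, -0.5, -6.5]
gripper_width: 0.15
grasp_force: 99.2
```

{"op": "carry_out", "data": {
  "targets": [
    [0,0.4,0,0,-1],
    [0,0.8,0,0,-1],
    [0,0.8,0,0,-1],
    [0,0.8,0,0,-1],
    [0,0.8,0,0,-1],
    [0,0.4,0,0,-1],
    [0,0,0,0,-1]
  ]
}}

```text
t: 18.25
eef_pos: [0.5209, -0.0872, 0.1984]
tool_rot: [0.0, 0.037, 0.999, 0.001]
contact_force: [4.3, -1.2, -7.0]
gripper_width: 0.146
grasp_force: 99.2
```

```bash
python3 st.py 0 0.165
```

```text
t 18.25 p [ 0.5209 -0.0872  0.1984] psi -4.19 tilt [0.0003 0.0023] bolt bed x -0.0003 y 0.1073 F bed x 4.4 y -0.9 z -7.0 Tz 0.08 q6,7 [0.92 1.63]
tool shift cm [-0.02  5.77]
1cm bed y in tool: [0.001 1.   ]
```

{"op": "carry_out", "data": {
  "targets": [
    [-0.05,0.5,0,0,-1],
    [0,0.9,0,0,-1],
    [0,0.9,0,0,-1],
    [0,0.9,0,0,-1],
    [0,0.9,0,0,-1],
    [0,0.9,0,0,-1],
    [0,0.7,0,0,-1],
    [0,0,0,0,-1]
  ]
}}

```text
t: 19.05
eef_pos: [0.5252, -0.0301, 0.1983]
tool_rot: [-0.0, 0.036, 0.999, 0.001]
contact_force: [4.5, -0.5, -7.2]
gripper_width: 0.149
grasp_force: 99.1
```

{"op": "carry_out", "data": {
  "targets": [
    [0,0,0.05,0,-1],
    [0,0,0.05,0,-1],
    [0,0,0,0,-1],
    [0,0,0,0,-1]
  ]
}}

```text
t: 19.45
eef_pos: [0.5255, -0.0308, 0.1976]
tool_rot: [0.0, 0.037, 0.999, 0.001]
contact_force: [4.6, 2.0, -4.7]
gripper_width: 0.147
grasp_force: 99.6
```

```bash
python3 st.py 0 0.165
```

```text
t 19.45 p [ 0.5255 -0.0308  0.1976] psi -4.25 tilt [0.0001 0.0026] bolt bed x 0.0002 y 0.1639 F bed x 4.4 y 2.4 z -4.7 Tz 0.03 q6,7 [0.92 1.51]
tool shift cm [0.02 0.11]
1cm bed y in tool: [0.002 1.   ]
```

{"op": "carry_out", "data": {
  "targets": [
    [0,0,0.06,0,-1],
    [0,0,0,0,-1],
    [0,0,0,0,-0.2],
    [0,0,0,0,-0.2],
    [0,0,0,0,-0.2],
    [0,0,0,0,-0.2],
    [0,0,-0.4,0,-0.2],
    [0,0,0,0,-0.2],
    [0,0,0,0,-0.2]
  ]
}}

```text
t: 20.35
eef_pos: [0.5254, -0.0311, 0.201]
tool_rot: [-0.0, 0.037, 0.999, 0.001]
contact_force: [-0.3, -0.2, 0.2]
gripper_width: 0.398
grasp_force: 0.0
```

```bash
python3 st.py 0 0.165
```

```text
t 20.35 p [ 0.5254 -0.0311  0.201 ] psi -4.24 tilt [0.     0.0019] bolt bed x 0.0001 y 0.1636 F bed x -0.3 y -0.2 z 0.2 Tz -0.03 q6,7 [0.93 1.51]
tool shift cm [0.01 0.14]
1cm bed y in tool: [0.002 1.   ]
```

{"op": "carry_out", "data": {
  "targets": [
    [1.0,0,0,0,-0.2],
    [1.5,0,0,0,-0.2],
    [1.5,0,0,0,-0.2],
    [1.5,0,0,0,-0.2],
    [1.5,0,0,0,-0.2],
    [1.5,0,0,0,-0.2],
    [1.0,0,0,0,-0.2],
    [0.6,0,0,0,-0.2],
    [0,0,0,0,-0.2],
    [0,0,0,0,-0.2]
  ]
}}

```text
t: 21.35
eef_pos: [0.4251, -0.0236, 0.201]
tool_rot: [0.0, 0.037, 0.999, 0.001]
contact_force: [0.1, 0.1, 0.4]
gripper_width: 0.402
grasp_force: 0.0
```

```bash
python3 st.py 0 0.165 0.112
python3 - <<'E'
from h import *
print(bot.get_obs()["q"].round(3))
a=np.mean([imaging.read_camera("top")[:,:,::-1].astype(float) for _ in range(2)],0).astype(np.uint8); cv2.imwrite("pics/r_top.png",a)
h=cv2.cvtColor(a,cv2.COLOR_BGR2HSV); H,S,V=[h[...,i].astype(int) for i in range(3)]
red=(((H<8)|(H>172))&(S>150)&(V>110)); red[:115]=0; red[192:]=0; red[:,:155]=0; red[:,232:]=0
n,l,s,c=cv2.connectedComponentsWithStats(red.astype(np.uint8))
print([ (s[i].tolist()) for i in range(1,n) if s[i,4]>20])
E
```

```text
t 21.35 p [ 0.4251 -0.0236  0.201 ] psi -4.24 tilt [0.0005 0.0019] bolt bed x 0.0010 y 0.1637 F bed x 0.1 y 0.1 z 0.4 Tz -0.01 q6,7 [0.88 1.44]
tool shift cm [0.1  0.13]
1cm bed y in tool: [0.002 1.   ]
[-0.278  0.094  0.201  2.164 -0.027  0.885  1.436]
[[171, 133, 38, 59, 1198], [224, 166, 8, 7, 46]]
```

{"op": "carry_out", "data": {
  "targets": [
    [0,0,0,0,-1],
    [0,0,0,0,-1],
    [0,0,0,0,-1],
    [0,0,0,0,-1],
    [0,0,0,0,-1],
    [0,0.2,0,0,-1],
    [0,0.3,0,0,-1],
    [0,0.3,0,0,-1],
    [0,0.2,0,0,-1],
    [0,0,0,0,-1]
  ],
  "force": 80
}}

```text
t: 22.45
eef_pos: [0.4249, -0.0185, 0.2013]
tool_rot: [-0.001, 0.04, 0.999, -0.002]
contact_force: [-3.6, -15.8, 10.9]
gripper_width: 0.148
grasp_force: 80.6
```

```bash
python3 st.py 0 0.233 .111
```

```text
t 22.45 p [ 0.4249 -0.0185  0.2013] psi -4.58 tilt [-0.0012 -0.0032] bolt bed x -0.0005 y 0.1681 F bed x -2.4 y -16.0 z 10.9 Tz -0.88 q6,7 [0.89 1.41]
tool shift cm [-0.    6.49]
1cm bed y in tool: [0.008 1.   ]
```

{"op": "carry_out", "data": {
  "targets": [
    [0,0,-0.09,0,-1],
    [0,0,-0.09,0,-1],
    [0,0,0,0,-1],
    [0,0,0,0,-1]
  ]
}}

```text
t: 22.85
eef_pos: [0.4254, -0.0145, 0.2019]
tool_rot: [-0.0, 0.038, 0.999, 0.0]
contact_force: [3.9, -3.3, -7.3]
gripper_width: 0.147
grasp_force: 78.4
```

```bash
python3 st.py 0 0.233 .111
```

```text
t 22.85 p [ 0.4254 -0.0145  0.2019] psi -4.31 tilt [-0.0002  0.0007] bolt bed x -0.0003 y 0.1726 F bed x 4.1 y -3.0 z -7.3 Tz -0.13 q6,7 [0.89 1.41]
tool shift cm [-0.01  6.04]
1cm bed y in tool: [0.003 1.   ]
```

{"op": "carry_out", "data": {
  "targets": [
    [0,0.2,0.03,0,-1],
    [0,0.4,0,0,-1],
    [0,0.4,0,0,-1],
    [0,0.4,0,0,-1],
    [0,0.4,0,0,-1],
    [0,0.2,0,0,-1],
    [0,0,0,0,-1]
  ]
}}

```text
t: 23.55
eef_pos: [0.4269, 0.0058, 0.2016]
tool_rot: [-0.0, 0.037, 0.999, 0.0]
contact_force: [4.1, -2.6, -7.6]
gripper_width: 0.149
grasp_force: 78.5
```

```bash
python3 st.py 0 0.233 .111
```

```text
t 23.55 p [0.4269 0.0058 0.2016] psi -4.27 tilt [-0.0003  0.0008] bolt bed x -0.0003 y 0.1930 F bed x 4.2 y -2.3 z -7.6 Tz -0.06 q6,7 [0.89 1.36]
tool shift cm [-0.02  4.  ]
1cm bed y in tool: [0.003 1.   ]
```

{"op": "carry_out", "data": {
  "targets": [
    [0,0.3,0,0,-1],
    [0,0.4,0,0,-1],
    [0,0.4,0,0,-1],
    [0,0.4,0,0,-1],
    [0,0.4,0,0,-1],
    [0,0.4,0,0,-1],
    [0,0.2,0,0,-1],
    [0,0,0,0,-1]
  ]
}}

```text
t: 24.35
eef_pos: [0.4286, 0.0306, 0.2016]
tool_rot: [-0.0, 0.037, 0.999, 0.0]
contact_force: [4.3, -2.8, -7.4]
gripper_width: 0.154
grasp_force: 78.5
```

```bash
python3 st.py 0 0.233 .111;  python3 - <<'E'
from h import *
L=[]
for n,(r,c,h,w) in (("top",(112,125,85,85)),("side",(85,175,85,85))):
    a=np.mean([imaging.read_camera(n)[:,:,::-1].astype(float) for _ in range(2)],0).astype(np.uint8); cv2.imwrite(f"pics/n_{n}.png",a)
    L.append(cv2.resize(a[r:r+h,c:c+w],None,fx=4.7,fy=4.7,interpolation=cv2.INTER_CUBIC))
cv2.imwrite("pics/near.png",np.hstack(L)); print(L[0].shape)
E
```

```text
t 24.35 p [0.4286 0.0306 0.2016] psi -4.28 tilt [-0.0006  0.0006] bolt bed x -0.0003 y 0.2179 F bed x 4.5 y -2.5 z -7.4 Tz -0.11 q6,7 [0.89 1.3 ]
tool shift cm [-0.03  1.51]
1cm bed y in tool: [0.003 1.   ]
(400, 400, 3)
```

View pics/near.png

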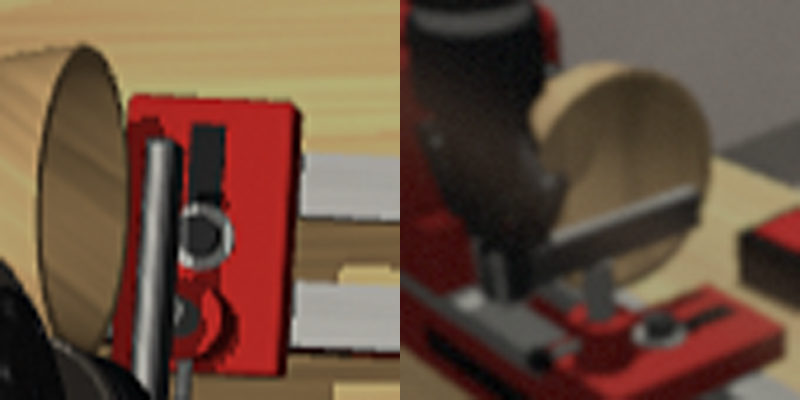

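The near view shows the bar, top at (163,142) to (150,390), parallel to the rim and about 34 mm from it. That agrees with the computed 33 mm, and the fingers sit outside the rim. I'll advance 16 mm.

{"op": "carry_out", "data": {
  "targets": [
    [0,0.2,0,0,-1],
    [0,0.3,0,0,-1],
    [0,0.3,0,0,-1],
    [0,0,0,0,-1]
  ]
}}

```text
t: 24.95
eef_pos: [0.4292, 0.0386, 0.2015]
tool_rot: [-0.0, 0.037, 0.999, 0.0]
contact_force: [3.9, -1.9, -7.2]
gripper_width: 0.15
grasp_force: 78.5
```

{"op": "carry_out", "data": {
  "targets": [
    [0,0.3,0,0,-1],
    [0,0.3,0,0,-1],
    [0,0.2,0,0,-1],
    [0,0,0,0,-1],
    [0,0,0.06,0,-1],
    [0,0,0.06,0,-1],
    [0,0,0,0,-1]
  ]
}}

```text
t: 25.65
eef_pos: [0.4296, 0.046, 0.2011]
tool_rot: [-0.001, 0.038, 0.999, 0.0]
contact_force: [-0.3, -5.4, 1.2]
gripper_width: 0.151
grasp_force: 79.6
```

```bash
python3 st.py 0 0.234 .111
```

```text
t 25.65 p [0.4296 0.046  0.2011] psi -4.33 tilt [-0.0011  0.0006] bolt bed x -0.0005 y 0.2332 F bed x 0.1 y -5.4 z 1.2 Tz -0.24 q6,7 [0.89 1.27]
tool shift cm [-0.05  0.08]
1cm bed y in tool: [0.004 1.   ]
```

{"op": "carry_out", "data": {
  "targets": [
    [0,0,0,0,-0.3],
    [0,0,0,0,-0.3],
    [0,0,0,0,-0.3],
    [0,0,0,0,-0.3],
    [0,0,-1,0,-0.3],
    [0,0,-2,0,-0.3],
    [0,0,-2,0,-0.3],
    [0,-2,-2,0,-0.3],
    [0,-4,-2,0,-0.3],
    [0,-5,-1,0,-0.3],
    [0,-5,0,0,-0.3],
    [0,-3,0,0,-0.3]
  ]
}}

```text
t: 26.85
eef_pos: [0.4153, -0.1452, 0.3022]
tool_rot: [0.001, 0.039, 0.999, 0.001]
contact_force: [-0.1, 0.7, -0.2]
gripper_width: 0.351
grasp_force: 0.0
```

{"op": "carry_out", "data": {
  "targets": [
    [0,-5,0,0,-0.3],
    [0,-5,0,0,-0.3],
    [0,-5,0,0,-0.3],
    [0,-5,0,0,-0.3],
    [0,0,0,0,-0.3]
  ]
}}

```text
t: 27.35
eef_pos: [0.3987, -0.3477, 0.3015]
tool_rot: [-0.0, 0.042, 0.999, -0.001]
contact_force: [0.1, 0.3, -0.6]
gripper_width: 0.347
grasp_force: 0.0
```

Run:
```python
from h import *
a=np.mean([imaging.read_camera("top")[:,:,::-1].astype(float) for _ in range(4)],0).astype(np.uint8); cv2.imwrite("pics/f_top.png",a)
b=imaging.read_camera("side")[:,:,::-1]; cv2.imwrite("pics/f_side.png",b)
yb=np.array([.072,1])/np.hypot(.072,1); xb=np.array([yb[1],-yb[0]]); E0=np.array([.524,-.195])
# expected bar pixel positions; darkness/brightness profile across bar rows against red base
for x in (-.045,-.02,.01):
    for y in(.234,):
        P=E0+x*xb+y*yb; q=proj("top",[*P,.229]); r=int(round(q[1])); 
        print("x",x,"expect bar col %.1f row %d"%(q[0],r), [tuple(int(v) for v in a[r,c]) for c in range(int(q[0])-6,int(q[0])+8)])
h=cv2.cvtColor(a,cv2.COLOR_BGR2HSV); H,S,V=[h[...,i].astype(int) for i in range(3)]
red=(((H<8)|(H>172))&(S>150)&(V>100)); red[:115]=0; red[205:]=0; red[:,:140]=0; red[:,215:]=0
n,l,s,c=cv2.connectedComponentsWithStats(red.astype(np.uint8)); i=1+np.argmax(s[1:,4]); print(s[i])
ys,xs=np.where(l==i)
R=[(xs[ys==r].max()+.5,r) for r in range(ys.min()+6,ys.max()-6)]
P=np.array([plane("top",p,.133) for p in R])[:,:2]-E0; X,Y=P@xb,P@yb
k=np.polyfit(X,Y,1); res=Y-np.polyval(k,X); ok=abs(res)<.003; k=np.polyfit(X[ok],Y[ok],1); print("back edge y at x=0 %.4f (bolt = +.044), slope %.4f"%(k[1],k[0]))
Cc=[(c,ys[xs==c].min()-.5) for c in range(xs.max()-14,xs.max()-4)]
P=np.array([plane("top",p,.133) for p in Cc])[:,:2]-E0; print("far edge x %.4f (want .075)"%np.median(P@xb))
o=bot.get_obs(); print(o["t"],o["eef_pos"],o["contact_force"])
```

```text
x -0.045 expect bar col 149.3 row 176 [(49, 75, 93), (53, 80, 100), (57, 87, 109), (60, 92, 117), (54, 54, 53), (132, 137, 138), (163, 168, 169), (128, 133, 135), (84, 86, 87), (58, 57, 58), (15, 14, 15), (15, 14, 14), (31, 31, 31), (119, 125, 125)]
x -0.02 expect bar col 150.0 row 165 [(62, 93, 115), (62, 94, 116), (63, 95, 119), (49, 73, 91), (55, 54, 54), (135, 140, 141), (170, 176, 177), (122, 127, 128), (73, 75, 76), (50, 50, 51), (15, 15, 15), (14, 14, 13), (55, 57, 57), (77, 80, 79)]
x 0.01 expect bar col 151.0 row 151 [(52, 79, 99), (52, 80, 99), (53, 79, 99), (53, 80, 101), (39, 59, 74), (58, 58, 57), (134, 139, 140), (168, 175, 176), (121, 126, 128), (76, 77, 79), (50, 50, 50), (15, 15, 15), (16, 16, 12), (16, 18, 60)]
[150 132  32  60 824]
back edge y at x=0 0.1901 (bolt = +.044), slope -0.0053
far edge x 0.0738 (want .075)
27.6 [ 0.40168879 -0.33951917  0.30050681] [ 0.08649064  0.92829775 -0.41855881]
```

```bash
python3 -c "
from station import bot
print(bot.hand_in())"
```

```text
the job is handed in; nothing more can be done
None
```

The banjo is threaded under the ways and released. By my camera and arm readings the bar is square, its face about 10 mm clear of the bowl rim. The job is handed in at about 28 s of the 72 s allowed; the hand-in returned no verdict.

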